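# Put the salvaged heat sinks away in the divided parts box

### The job

Put the two loose heat sinks away in the two empty cells of the divided box, one in each, fins up and lying flat on the cell's pad, leaving the two already stowed in their cells. Then shut the clear lid fully. Leave the other things on the bench where they are.

Things in the scene. Friction and masses are not known exactly. Their poses are not given: they have to be found in the camera images.
- box: Grey divided box, fixed, 112 (x) by 220 (y) by 42 mm high outside, walls and floor 4 mm. Three 4 mm dividers along x, tops 38 mm above the bench, make four cells 104 (x) by 50 mm (y) inside, centred at y = -81, -27, 27, 81 mm. Any two cells already hold a heat sink, two are empty. Origin: centre of the underside. The lid hinges on its +x rim, the right-hand side seen from the robot.
- pad_empty1: EMPTY cell. Thin black rubber pad lining one cell of the box, 102 x 48 x 2 mm, fixed. Origin: centre of its underside, which lies on the box floor, in the middle of the cell; x along the 104 mm length of the cell (pointing to the hinge side), y across its 50 mm width, z up.
- pad_empty2: The other EMPTY cell. Thin black rubber pad lining one cell of the box, 102 x 48 x 2 mm, fixed. Origin: centre of its underside, which lies on the box floor, in the middle of the cell; x along the 104 mm length of the cell (pointing to the hinge side), y across its 50 mm width, z up.
- pad_full1: Cell that already holds heat sink stowed1. Thin black rubber pad lining one cell of the box, 102 x 48 x 2 mm, fixed. Origin: centre of its underside, which lies on the box floor, in the middle of the cell; x along the 104 mm length of the cell (pointing to the hinge side), y across its 50 mm width, z up.
- pad_full2: Cell that already holds heat sink stowed2. Thin black rubber pad lining one cell of the box, 102 x 48 x 2 mm, fixed. Origin: centre of its underside, which lies on the box floor, in the middle of the cell; x along the 104 mm length of the cell (pointing to the hinge side), y across its 50 mm width, z up.
- sink_a: Loose on the bench to the left of the box: finned aluminium heat sink, a block 90 mm long (its x axis), 40 mm wide (y), 32 mm high, about 0.16 kg: solid base 7 mm, then six 3 mm fins running the length, fins up. Origin: centre of its underside. 
- sink_b: Loose on the bench to the left of the box, the other one: finned aluminium heat sink, a block 90 mm long (its x axis), 40 mm wide (y), 32 mm high, about 0.16 kg: solid base 7 mm, then six 3 mm fins running the length, fins up. Origin: centre of its underside. 
- stowed1: Already put away in a cell: finned aluminium heat sink, a block 90 mm long (its x axis), 40 mm wide (y), 32 mm high, about 0.16 kg: solid base 7 mm, then six 3 mm fins running the length, fins up. Origin: centre of its underside. In a cell its top is 38 mm above the bench, level with the dividers.
- stowed2: Already put away in a cell: finned aluminium heat sink, a block 90 mm long (its x axis), 40 mm wide (y), 32 mm high, about 0.16 kg: solid base 7 mm, then six 3 mm fins running the length, fins up. Origin: centre of its underside. 
- lid (a joint): Angle q of the clear lid in rad: 0 shut flat on the rim, 1.57 upright; starts open at 1.7 to 2.0, leaning away from the box (stop at 2.2). A stiff hinge (0.13 N m friction, about 1.2 N at the free edge) holds it where it is left: push it all the way down. From the hinge the lid runs along (-cos q, 0, sin q) in the box's axes.
- lid_hinge (a point): Middle of the lid's hinge line, on the box's +x rim, 56 mm from the box centre and 42.5 mm above the bench; axes turn with the lid, its y is the hinge line.
- lid_tab (a point): Middle of the grey tab (12 mm long, 60 mm wide) at the middle of the lid's free edge, 118 mm from the hinge line. The lid is a flat clear plate 112 x 220 x 4 mm with a grey border. Axes turn with the lid: x from the free edge to the hinge, z out of its outer face (up when shut).
- fan: Bystander: black square cooling fan lying flat, 80 x 80 x 25 mm. Origin: centre of its underside.
- jar: Bystander: white jar with lid, 60 mm across, 65 mm high. Origin: centre of its underside.
- spool: Bystander: spool of solder standing on its flange, 60 mm across, 48 mm high. Origin: centre of its underside.
- driver: Bystander: black-handled screwdriver lying on the bench, 170 mm long along its x axis. Origin near its middle.

How it is judged:
By the outcome, as a careful person would: the job done as asked, in the order asked, and still so for the second after the job is handed in, with the robot touching nothing.
It also fails if it takes over 58 s, if anything falls off the work surface, if the arm or the gripper's body presses on something with over 40 N, if the wrist force passes 120 N, or if a joint passes its speed limit or range.

### The arm

A 6-joint arm with a two-finger parallel gripper is mounted at the origin on the work surface. World frame = base frame: x ahead of the robot, y to its left, z up, the work surface at z = 0. Lengths are in m, angles in rad, forces in N, time in s.
With the tool pointing down it reaches from about 0.35 to 0.875 m from the base axis. Payload 15.5 kg.
Tool frame: the origin (TCP) lies on the centre line of the jaws, within the pads' length; the fingertips stand 11 mm ahead of it and the grasp point (between the pads) lies 8 mm behind it; z points along the fingers, y is the line along which they close (so a half turn about z gives the same grasp; the last joint's range is limited). The gripper opens to 85 mm and grips with 20 to 120 N. Pads are 22 mm wide; open, the fingers measure 114 mm over their backs; the gripper's body (76 mm by 85 mm) begins 54 mm behind the grasp point. The pads swing forward as they close: fully open they stand 13 mm farther back than shut.
Start: joints at [1.139, 0.494, 1.345, -0, 1.302, -0.096], TCP at [0.206, 0.59, 0.207] pointing down, gripper open.
Joint ranges: [-2.91, 2.91], [-0.82, 2.16], [0.22, 2.67], [-1.22, 4.37], [0.12, 2.79], [-3.08, 3.08]. Speed limits (rad/s): [1.89, 1.89, 2.57, 3.01, 3.01, 3.01].

### API

Orientations are given as a unit quaternion [x, y, z, w].
In Python, from bench import env gives the robot as it stands.
- The arm moves only by the tool carry_out, never from a script. Its argument "targets" is one flat list of numbers, 5 for each row, row after row: the finger opening in m, from 0 to 0.0854, then the shift along the tool's x, y, z in m, then the turn about the tool's z in degrees. In form: [jaw, tx, ty, tz, twist, jaw, tx, ty, tz, twist, ...]. A call has 1 to 12 rows; each row is the pose to reach, as a shift and turn from the pose commanded when the call began, along the tool's axes at that moment; what a row does not reach only later rows make up. A row lasts 1/10 s, in which the tool goes at most 50 mm and 8.59 degrees, less where a joint would pass 70% of its speed; a pose out of reach is approached as far as the arm can. A call with a gripper value outside its range is refused whole. The fingers move at their own pace and stop on an object; "force" is the grip in N (left out, the last holds). Time passes only in rows, so rows that repeat a pose let the fingers close. It gives the time, the measured TCP pose, the force, the opening and the grip force at its end, in the units of the state.
- env.sense(): the state, without advancing time (a new reading comes with each control period).
- env.camera(name): name is "side" or "top"; returns a dict with "pixels" (480x640x3 uint8, red, green, blue), "vfov" (degrees; the focal length in pixels is half the picture's height over the tangent of half this angle, whatever the lens; pixels are square), "cx", "cy" (the principal point, pixels), "k1" (the pictures are not rectified: a ray, as slopes to the right and down, at radius r is drawn at 1 + k1 r^2 times it, then the intrinsics apply), "extrinsics" (4x4, takes a point from world to camera coordinates). Camera axes: x right, y up, looking along -z (the intrinsics and any distortion apply to the point x, -y, -z); pixel columns grow to the right and rows downward; lengths in m; the calibration is good to about 2 mm. A picture is of the moment at which its call begins. There is no depth.
- env.finish_job(): hands the job in; it is judged then, once.
The state is a dict: "time": time; "joint_pos": joint angles; "joint_velocities": joint speeds; "joint_torque": joint torques, N m; "eef_pos": TCP position; "orientation": TCP orientation; "contact_force": force on the tool from outside, world axes, zero at the start; "moment": the same for the moment, N m; "opening": finger opening in m; "grip_force": force on a finger pad.
Only numpy, scipy, OpenCV 4.12 (cv2) and the standard library are available. Lean on these libraries where they do the work, as an engineer would, in place of code of your own. Each camera call takes 0.05 s, during which the arm holds its last target. There are 200 camera calls.

## Working session

There is one attempt and no reset: what is moved stays moved. The work goes in short steps, Python scripts to look and compute and a tool call to move; the robot and the scene stay as the last step left them, time stands still between calls to the robot, and variables do not carry over. Pictures are saved under pics/ and viewed, at most 10 in all, crops included, and the job is handed in when it is done.

Besides the shell and the picture viewer there is one more tool, called as name(argument=value, ...), one argument or row to a line, values as JSON. carry_out: Moves the arm, as the interface text tells. Its arguments: {"type":"object","properties":{"targets":{"type":"array"},"force":{"type":"number"}},"required":["targets"]}

```bash
mkdir -p pics; ls
cat > h.py <<'E'
import numpy as np, cv2
from bench import env
from scipy.spatial.transform import Rotation as R
np.set_printoptions(precision=4,suppress=True)
def cam(n,save=None):
    c=env.camera(n)
    if save: cv2.imwrite('pics/'+save,c["pixels"][:,:,::-1])
    return c
def ray(c,u,v):
    f=240/np.tan(np.radians(c["vfov"])/2)
    d=np.array([(u-c["cx"])/f,(v-c["cy"])/f]); p=d.copy()
    for _ in range(30): p=d/(1+c["k1"]*(p@p))
    E=np.array(c["extrinsics"]); r=E[:3,:3].T@np.array([p[0],-p[1],-1]); o=-E[:3,:3].T@E[:3,3]
    return o,r
def at(c,u,v,z):
    o,r=ray(c,u,v); return o+r*(z-o[2])/r[2]
def proj(c,P):
    f=240/np.tan(np.radians(c["vfov"])/2); E=np.array(c["extrinsics"])
    q=(E[:3,:3]@np.array(P).T).T+E[:3,3]; p=np.stack([q[:,0]/-q[:,2],-q[:,1]/-q[:,2]],1)
    p=p*(1+c["k1"]*(p**2).sum(1,keepdims=True)); return p*f+[c["cx"],c["cy"]]
E
python3 - <<'E'
from h import *
for n in("top","side"):
    c=cam(n,n+"1.png"); print(n,c["vfov"],c["cx"],c["cy"],c["k1"],c["extrinsics"])
print(env.sense())
E
```

```text
pics
top 44.789023196619326 323.1155351485285 225.94481776895378 0.048921257305072685 [[-0.0018 -0.9999  0.0124 -0.02  ]
 [ 0.9937 -0.0004  0.1125 -0.5305]
 [-0.1125  0.0126  0.9936 -1.2458]
 [ 0.      0.      0.      1.    ]]
side 55.04793179821002 315.044290181244 242.17105079559602 -0.051152859092160434 [[-0.9894 -0.145  -0.0108  0.5265]
 [ 0.0948 -0.6996  0.7082 -0.1108]
 [-0.1102  0.6997  0.7059 -0.9525]
 [ 0.      0.      0.      1.    ]]
{'time': 0.1, 'joint_pos': array([ 1.1395,  0.4941,  1.346 , -0.    ,  1.3025, -0.0955]), 'joint_velocities': array([-0.0005, -0.0008, -0.0019, -0.0016, -0.0011,  0.0014]), 'joint_torque': array([  0.004 , -88.3593, -38.4563,   0.    ,   0.0052,  -0.    ]), 'eef_pos': array([0.2058, 0.5898, 0.207 ]), 'orientation': array([ 0.1671,  0.9859, -0.0005, -0.0001]), 'contact_force': array([ 0.1006, -0.1421, -0.2493]), 'moment': array([-0.0244,  0.0194,  0.0137]), 'grip_force': 0.0, 'opening': 0.08539948166822696}
```

View pics/top1.png

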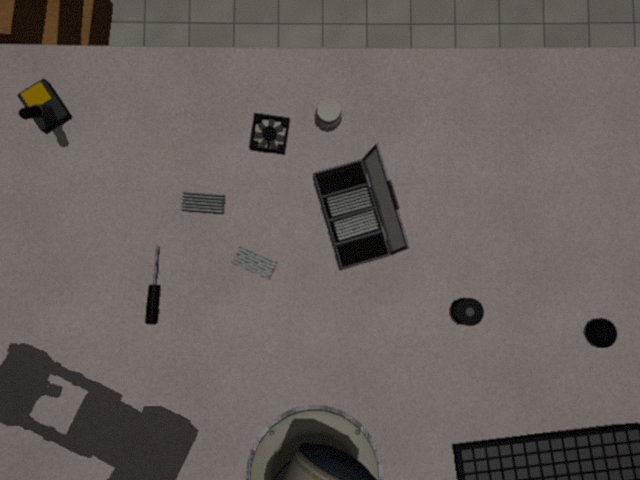

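View pics/side1.png

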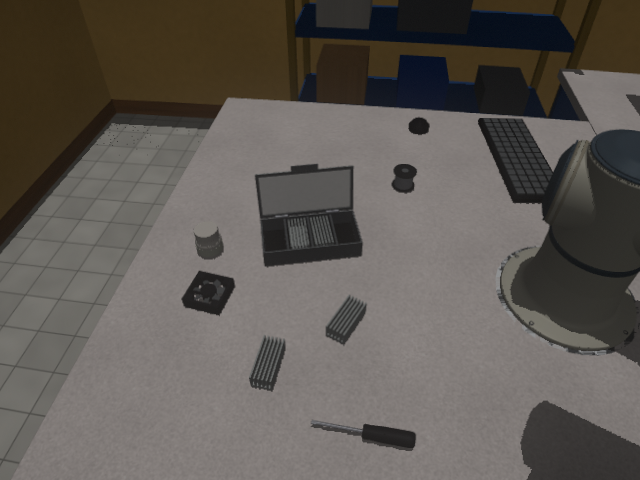

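The top view shows the box at about (355,210), with its outer two cells empty and the lid open to the right. The loose sinks are at (203,203) and (254,262). I'll take enlarged crops to get their corners.

Run:
```python
import cv2, numpy as np
t=cv2.imread('pics/top1.png'); s=cv2.imread('pics/side1.png')
def z(im,u,v,w,h,k):
    c=cv2.resize(im[v:v+h,u:u+w],None,fx=k,fy=k,interpolation=cv2.INTER_CUBIC); c=cv2.convertScaleAbs(c,alpha=1.6)
    for i in range(0,w,10):
        cv2.line(c,(i*k,0),(i*k,4 if (u+i)%50 else 14),(0,255,255),1)
        if (u+i)%20==0: cv2.putText(c,str(u+i),(i*k+2,22),0,.35,(0,255,255),1)
    for j in range(0,h,10):
        cv2.line(c,(0,j*k),(5,j*k),(0,255,255),1)
        if (v+j)%20==0: cv2.putText(c,str(v+j),(6,j*k+4),0,.35,(0,255,255),1)
    return c
a=np.vstack([z(t,170,180,120,120,5)[:, :400*2][:600]]); 
cv2.imwrite('pics/a.png',np.hstack([z(t,175,180,110,110,4)[:440,:400],z(t,310,140,100,140,4)[:440]])[:,:800])
cv2.imwrite('pics/a.png',np.hstack([z(t,180,180,100,140,4),z(t,310,140,100,140,4)]))
cv2.imwrite('pics/b.png',np.hstack([z(s,240,290,130,110,3),z(s,250,160,120,110,3)]))
```

```text
(no output)
```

View pics/a.png

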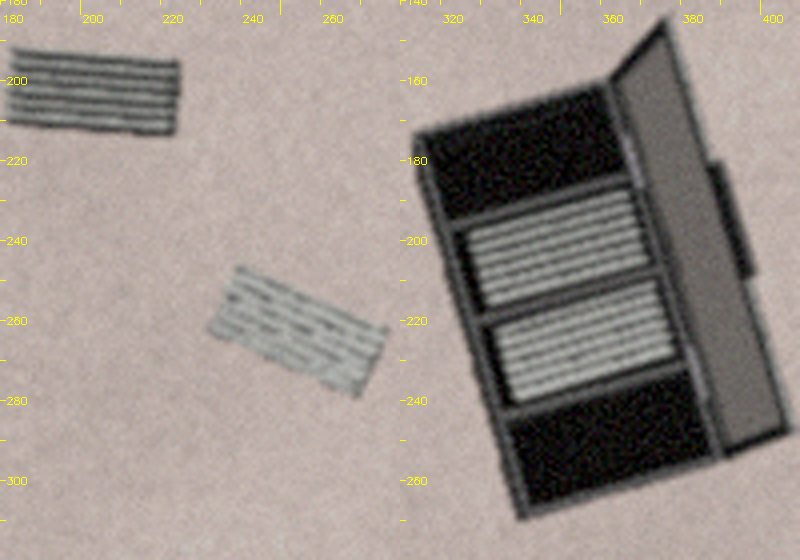

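View pics/b.png

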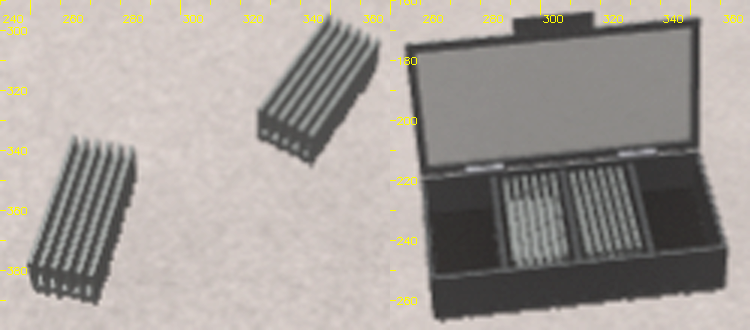

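```bash
cat > fit.py <<'E'
from h import *
from scipy.optimize import least_squares as ls
T,S=cam("top"),cam("side")
for n,c in(("T",T),("S",S)):
    E=np.array(c["extrinsics"]); print(n,"pos",-E[:3,:3].T@E[:3,3])
def T2(p,L): 
    L=np.array(L,float); c,s=np.cos(p[2]),np.sin(p[2])
    return np.stack([p[0]+c*L[:,0]-s*L[:,1],p[1]+s*L[:,0]+c*L[:,1],L[:,2]],1)
def fit(name,p0,Lt,pt,Ls,ps):
    f=lambda p:np.r_[(proj(T,T2(p,Lt))-pt).ravel(),(proj(S,T2(p,Ls))-ps).ravel()*.7]
    r=ls(f,p0,loss='soft_l1'); print(name,r.x[:2],np.degrees(r.x[2]),'\n',r.fun.reshape(-1,2).round(1).tolist()); return r.x
H=.032;a=.045;b=.02
def sink(name,tl,side_pts):
    w=[at(T,*q,H) for q in tl]; m=np.mean(w,0); d=w[1]-w[0]+w[2]-w[3]; yaw=np.arctan2(d[1],d[0])
    print(name,'raw',m,'len',np.linalg.norm(d)/2,'wid',np.linalg.norm(w[3]-w[0]+w[2]-w[1])/2,np.degrees(yaw))
    # corners order: left-far, right-far, right-near, left-near ; x toward image right
    L=[(-a,b,H),(a,b,H),(a,-b,H),(-a,-b,H)]
    fit(name,[m[0],m[1],yaw],L,np.array(tl),[L[i] for i in side_pts[0]],np.array(side_pts[1]))
sink('A',[(183,192),(225,195.5),(223.8,213.5),(182,210.5)],([0,3,1,2],[(250,377.3),(273.3,381.7),(265,335.7),(285,340)]))
sink('B',[(239.5,246.3),(277,263),(269.5,279.5),(232.5,262.5)],([0,1,2],[(326,326.7),(348.3,296),(366.7,302.7)]))
z=.042
w=[at(T,*q,z) for q in [(313.8,173.3),(363,160.5),(390.5,254),(340,270)]]
d=w[1]-w[0]+w[2]-w[3]; m=np.mean(w,0); print('box raw',m,np.linalg.norm(d)/2,np.linalg.norm(w[3]-w[0]+w[2]-w[1])/2)
L=[(-.056,.11,z),(.056,.11,z),(.056,-.11,z),(-.056,-.11,z)]
bx=fit('box',[m[0],m[1],np.arctan2(d[1],d[0])],L,np.array([(313.8,173.3),(363,160.5),(390.5,254),(340,270)]),[L[0],L[3],L[1],L[2]],np.array([(263.3,251.7),(361.7,242.3),(260.7,220),(353.3,210)]))
edge=np.array([(377,144.5),(408,247.5)]); es=np.array([(255,175.7),(352.3,166.7)])
def lid(q): 
    X=.056-.112*np.cos(q);Z=.0425+.112*np.sin(q); P=T2(bx,[(X,.11,Z),(X,-.11,Z)]); return np.r_[(proj(T,P)-edge).ravel(),(proj(S,P)-es).ravel()]
r=ls(lambda q:lid(q[0]),[1.8]); print('lid',r.x,r.fun.round(1))
E
python3 fit.py
```

```text
T pos [ 0.387  -0.0046  1.2978]
S pos [0.4264 0.6653 0.7565]
A raw [0.5812 0.241  0.032 ] len 0.0914390402831791 wid 0.04036699928245418 -94.45336930786925
A [0.5808 0.243 ] -93.81858719305123 
 [[-0.3, 0.6], [-1.1, -0.1], [-1.4, -0.1], [-1.0, 0.2], [0.1, -1.4], [-0.7, -1.4], [-0.1, -2.1], [0.4, -2.5]]
B raw [0.45  0.128 0.032] len 0.0888240868170179 wid 0.03849450381420971 -114.34393531857945
B [0.4503 0.1291] -113.81056538235075 
 [[-0.5, -0.4], [-0.2, -0.5], [-0.3, 0.0], [-1.2, 0.3], [0.1, -1.7], [0.8, -2.3], [0.3, -1.2]]
box raw [ 0.5552 -0.0828  0.042 ] 0.1131755935298819 0.21626030026888002
box [ 0.5548 -0.0823] -74.66927644386654 
 [[-0.5, -0.4], [-0.5, -0.8], [-0.2, 2.1], [0.4, -0.1], [-0.5, -0.1], [0.8, -0.2], [-0.1, -1.9], [0.3, -0.7]]
lid [1.7588] [-0.1  0.1 -0.4  2.4  0.5 -2.3  2.  -1.4]
```

```bash
cat >> h.py <<'E'
def go(x,y,z,yaw,base=None):
    """shift/twist in tool axes from the present pose (tool kept as it is)"""
    s=env.sense(); M=R.from_quat(s["orientation"]); d=M.inv().apply(np.array([x,y,z])-s["eef_pos"])
    X=M.apply([1,0,0]); y0=np.degrees(np.arctan2(X[1],X[0])); tw=(y0-yaw+90)%180-90
    print('t',s["time"],'shift',d,'twist',round(tw,2),'yaw0',round(y0,2),'F',s["contact_force"],'open',s["opening"],'tcp',s["eef_pos"])
E
python3 - <<'E'
from h import *
go(.581,.243,.12,86.2); go(.581,.243,.12,-93.8)
E
```

```text
t 0.2 shift [-0.4685 -0.2038  0.0873] twist 74.56 yaw0 160.76 F [-0.6172 -0.1876  0.1387] open 0.08554478661521689 tcp [0.2058 0.5899 0.2071]
t 0.2 shift [-0.4685 -0.2038  0.0873] twist 74.56 yaw0 160.76 F [-0.6172 -0.1876  0.1387] open 0.08554478661521689 tcp [0.2058 0.5899 0.2071]
```

carry_out(
  targets=[0.06,-0.4685,-0.2038,0.087,74.6,0.06,-0.4685,-0.2038,0.087,74.6,0.06,-0.4685,-0.2038,0.087,74.6,0.06,-0.4685,-0.2038,0.087,74.6,0.06,-0.4685,-0.2038,0.087,74.6,0.06,-0.4685,-0.2038,0.087,74.6,0.06,-0.4685,-0.2038,0.087,74.6,0.06,-0.4685,-0.2038,0.087,74.6,0.06,-0.4685,-0.2038,0.087,74.6,0.06,-0.4685,-0.2038,0.087,74.6,0.06,-0.4685,-0.2038,0.087,74.6,0.06,-0.4685,-0.2038,0.087,74.6],
)

```text
time: 1.4
eef_pos: [0.5826, 0.2412, 0.1197]
orientation: [0.731, 0.682, -0.0, -0.0]
contact_force: [-0.4, 0.9, -0.3]
opening: 0.0601
grip_force: 0.0
```

Run:
```python
from h import *
go(.581,.243,.036,86.2)
t=cam("top"); s=cam("side")
z=lambda im,u,v,w,h,k:cv2.resize(im[v:v+h,u:u+w,::-1],None,fx=k,fy=k,interpolation=cv2.INTER_CUBIC)
cv2.imwrite('pics/c.png',np.hstack([z(t["pixels"],150,150,100,100,4),z(s["pixels"],220,280,100,100,4)]))
```

```text
t 1.4 shift [ 0.0017 -0.0017  0.0837] twist -0.2 yaw0 86.0 F [-0.3932  0.8588 -0.2624] open 0.06010247451122144 tcp [0.5826 0.2412 0.1197]
```

View pics/c.png

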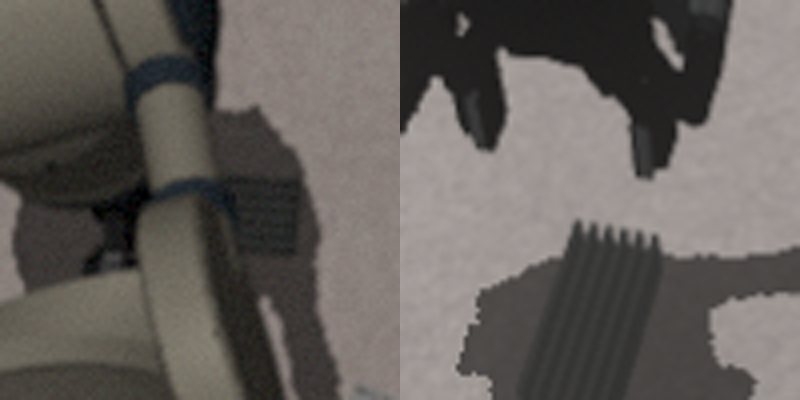

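Run:
```python
from h import *
c=cam("side")
for z in (.09,.1,.105,.11,.115): print(z,proj(c,[[.5826-.035,.2412,z],[.5826+.035,.2412,z]]).round(1).tolist())
```

```text
0.09 [[284.9, 338.6], [244.9, 333.8]]
0.1 [[284.6, 335.3], [244.2, 330.4]]
0.105 [[284.4, 333.6], [243.8, 328.7]]
0.11 [[284.2, 331.9], [243.5, 327.0]]
0.115 [[284.0, 330.2], [243.1, 325.3]]
```

carry_out(
  targets=[0.052,0.0017,-0.0017,0.05,0,0.052,0.0017,-0.0017,0.08,0,0.052,0.0017,-0.0017,0.08,0,0.052,0.0017,-0.0017,0.08,0],
)

```text
time: 1.95
eef_pos: [0.5791, 0.2461, 0.0413]
orientation: [0.73, 0.684, -0.0, -0.0]
contact_force: [0.1, 0.3, 0.4]
opening: 0.0521
grip_force: 0.0
```

Run:
```python
from h import *
go(.581,.243,.036,86.2)
s=cam("side")
z=lambda im,u,v,w,h,k:cv2.resize(im[v:v+h,u:u+w,::-1],None,fx=k,fy=k,interpolation=cv2.INTER_CUBIC)
cv2.imwrite('pics/d.png',cv2.convertScaleAbs(z(s["pixels"],220,300,100,100,6),alpha=2))
```

```text
t 1.95 shift [-0.003   0.0021  0.0053] twist 0.04 yaw0 86.24 F [0.1485 0.3095 0.3769] open 0.052114831064922616 tcp [0.5791 0.2461 0.0413]
```

View pics/d.png

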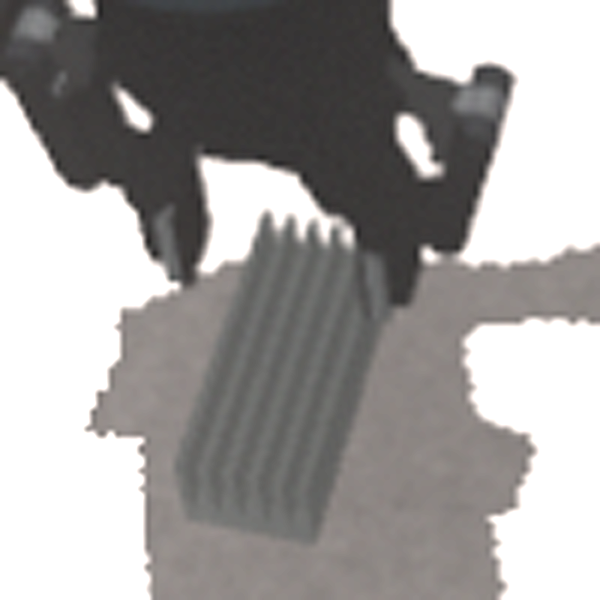

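Run:
```python
from h import *
c=cam("side")
for P in ([.581,.243,.032],[.579,.246,.03],[.579-.026,.246,.03],[.579+.026,.246,.03],[.579-.026,.246,.05],[.579-.026,.226,.03]):
  print(P,((proj(c,[P])[0]-[220,300])*6).round())
```

```text
[0.581, 0.243, 0.032] [290. 332.]
[0.579, 0.246, 0.03] [295. 345.]
[0.5529999999999999, 0.246, 0.03] [380. 355.]
[0.605, 0.246, 0.03] [210. 334.]
[0.5529999999999999, 0.246, 0.05] [376. 320.]
[0.5529999999999999, 0.226, 0.03] [393. 298.]
```

carry_out(
  targets=[0.034,0,0,0,0,0.034,0,0,0,0,0.034,0,0,0,0,0.034,0,0,0,0],
  force=20,
)

```text
time: 2.45
eef_pos: [0.5797, 0.2451, 0.0408]
orientation: [0.73, 0.683, 0.0, 0.0]
contact_force: [0.5, 0.0, 0.0]
opening: 0.0339
grip_force: 0.0
```

carry_out(
  targets=[0.052,0,0,0,0,0.052,0,0,0,0,0.052,0,0,0.01,0,0.052,0,0,0.01,0,0.034,0,0,0.01,0,0.034,0,0,0.01,0,0.034,0,0,0.01,0,0.034,0,0,0.01,0],
  force=20,
)

```text
time: 3.25
eef_pos: [0.5796, 0.2452, 0.0306]
orientation: [0.73, 0.683, 0.0, 0.0]
contact_force: [0.7, -0.1, 0.4]
opening: 0.0342
grip_force: 0.0
```

Run:
```python
from h import *
s=cam("side"); t=cam("top"); go(.581,.243,.036,86.2)
z=lambda im,u,v,w,h,k:cv2.resize(im[v:v+h,u:u+w,::-1],None,fx=k,fy=k,interpolation=cv2.INTER_CUBIC)
cv2.imwrite('pics/e.png',cv2.convertScaleAbs(np.hstack([z(s["pixels"],220,300,100,100,5),z(t["pixels"],160,150,60,100,5)]),alpha=2))
```

```text
t 3.35 shift [-0.002   0.0015 -0.0054] twist -0.04 yaw0 86.16 F [-0.0686 -0.9223 -0.6995] open 0.03380756253964204 tcp [0.5796 0.2451 0.0306]
```

View pics/e.png

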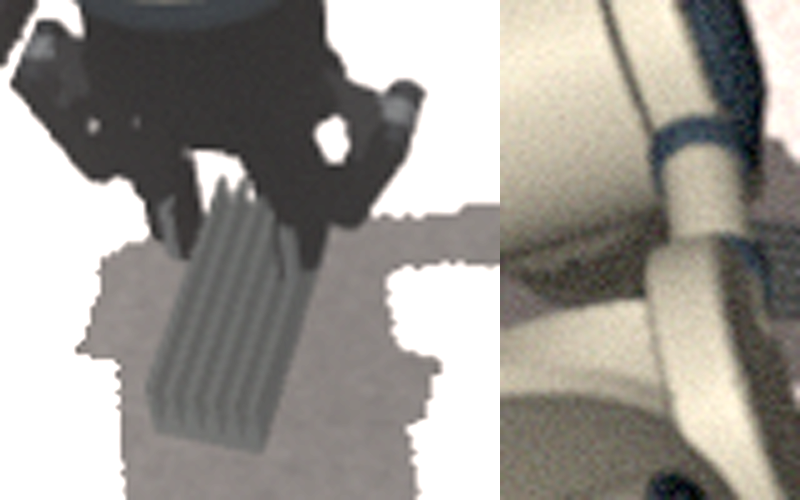

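carry_out(
  targets=[0.058,-0.002,0.0015,0,0,0.058,-0.002,0.0015,0,0,0.058,-0.002,0.0015,0.006,0,0.058,-0.002,0.0015,0.011,0,0.034,-0.002,0.0015,0.011,0,0.034,-0.002,0.0015,0.011,0,0.034,-0.002,0.0015,0.011,0,0.034,-0.002,0.0015,0.011,0],
  force=20,
)

```text
time: 4.15
eef_pos: [0.581, 0.2431, 0.0196]
orientation: [0.73, 0.683, 0.0, 0.0]
contact_force: [-0.7, 0.1, -0.1]
opening: 0.034
grip_force: 0.0
```

carry_out(
  targets=[0.058,0,0,0,0,0.058,0,0,0,0,0.058,0,0,0.004,0,0.058,0,0,0.007,0,0.034,0,0,0.007,0,0.034,0,0,0.007,0,0.034,0,0,0.007,0,0.034,0,0,0.007,0],
  force=20,
)

```text
time: 4.95
eef_pos: [0.581, 0.243, 0.0126]
orientation: [0.73, 0.683, 0.0, 0.0]
contact_force: [0.3, 0.3, 0.7]
opening: 0.0338
grip_force: 0.0
```

Run:
```python
from h import *
s=cam("side"); t=cam("top"); go(.581,.243,.036,86.2)
z=lambda im,u,v,w,h,k:cv2.resize(im[v:v+h,u:u+w,::-1],None,fx=k,fy=k,interpolation=cv2.INTER_CUBIC)
cv2.imwrite('pics/f.png',cv2.convertScaleAbs(np.hstack([z(s["pixels"],240,320,80,80,6),cv2.resize(t["pixels"][150:470,90:330,::-1],(320,480))]),alpha=2))
print(proj(s,[[0,0,0],[.14,0,0]]),proj(t,[[0,0,0],[.581,.198,.0],[.581,.288,0]]),proj(s,[[.581,.198,.0],[.581,.288,0]]))
```

```text
t 5.05 shift [-0.      0.     -0.0234] twist -0.04 yaw0 86.16 F [ 0.2677 -0.0666 -0.3547] open 0.03395304692948059 tcp [0.581  0.243  0.0126]
[[565.4601 294.8598]
 [498.0372 288.1626]] [[313.6666 476.1773]
 [225.4858 205.1254]
 [185.0701 205.0939]] [[274.7539 343.7646]
 [264.4341 386.6788]]
```

View pics/f.png

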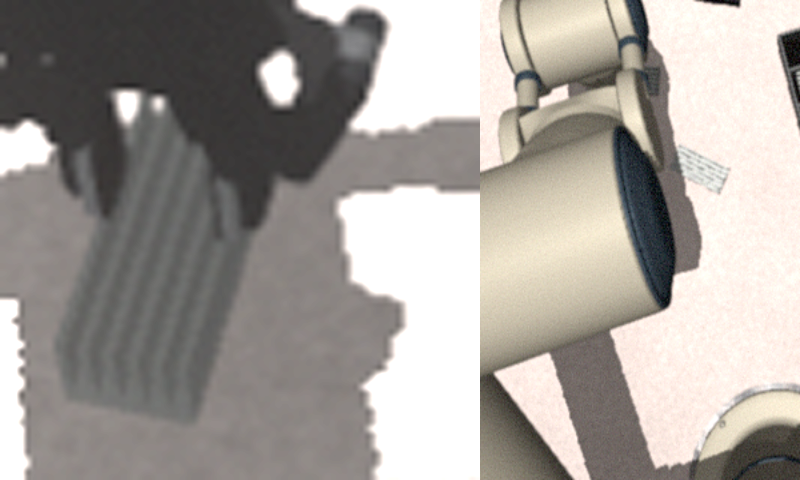

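carry_out(
  targets=[0.058,0,0,0,0,0.058,0,0,0,0,0.058,0,0,0.003,0,0.058,0,0,0.006,0,0.058,0,0,0.006,0],
  force=20,
)

```text
time: 5.55
eef_pos: [0.5806, 0.2429, 0.0059]
orientation: [0.73, 0.683, -0.0, -0.0]
contact_force: [1.3, -0.3, -0.8]
opening: 0.0578
grip_force: 0.0
```

carry_out(
  targets=[0.034,0,0,0,0,0.034,0,0,0,0,0.034,0,0,0,0],
  force=20,
)

```text
time: 5.85
eef_pos: [0.5809, 0.2432, 0.0073]
orientation: [0.73, 0.683, 0.0, 0.0]
contact_force: [-4.3, -0.4, 13.0]
opening: 0.0341
grip_force: 6.5
```

The fingers touched the sink top with the TCP reading 0.007, so the tips are actually about 25 mm above the reported TCP height. I'll correct for that from here on.

carry_out(
  targets=[0.058,0,0,0,0,0.058,0,0,0,0,0.058,0,0,0.005,0,0.058,0,0,0.0085,0,0.034,0,0,0.0085,0,0.034,0,0,0.0085,0,0.034,0,0,0.0085,0,0.034,0,0,0.0085,0],
  force=40,
)

```text
time: 6.65
eef_pos: [0.5808, 0.243, -0.0021]
orientation: [0.73, 0.683, -0.0, -0.0]
contact_force: [0.1, -1.3, -1.3]
opening: 0.0387
grip_force: 40.4
```

Run:
```python
from h import *
b=np.array([.5548,-.0823]); y=np.array([np.cos(np.radians(15.33)),np.sin(np.radians(15.33))])
print(b+.081*y,b-.081*y)
go(*(b+.081*y),.08,105.3)
```

```text
[ 0.6329 -0.0609] [ 0.4767 -0.1037]
t 6.65 shift [-0.2997  0.0723 -0.0821] twist -19.14 yaw0 86.16 F [ 0.1471 -1.2673 -1.2686] open 0.0386651318251887 tcp [ 0.5808  0.243  -0.0021]
```

carry_out(
  targets=[0.034,0,0,-0.03,0,0.034,0,0,-0.07,0,0.034,-0.02,0.005,-0.082,-2,0.034,-0.06,0.015,-0.082,-5,0.034,-0.1,0.024,-0.082,-8,0.034,-0.14,0.034,-0.082,-12,0.034,-0.18,0.043,-0.082,-15,0.034,-0.22,0.053,-0.082,-19.1,0.034,-0.26,0.063,-0.082,-19.1,0.034,-0.285,0.069,-0.082,-19.1,0.034,-0.2997,0.0723,-0.082,-19.1,0.034,-0.2997,0.0723,-0.082,-19.1],
)

```text
time: 7.85
eef_pos: [0.6331, -0.0624, 0.0799]
orientation: [0.608, 0.794, -0.0, 0.0]
contact_force: [-0.6, 0.2, -1.4]
opening: 0.0387
grip_force: 41.4
```

Run:
```python
from h import *
go(.6329,-.0609,.016,105.3)
s=cam("side"); go(.6329,-.0609,.016,105.3)
z=lambda im,u,v,w,h,k:cv2.resize(im[v:v+h,u:u+w,::-1],None,fx=k,fy=k,interpolation=cv2.INTER_CUBIC)
cv2.imwrite('pics/g.png',cv2.convertScaleAbs(z(s["pixels"],230,130,150,150,4),alpha=1.7))
```

```text
t 7.85 shift [0.0015 0.0002 0.0639] twist -0.14 yaw0 105.16 F [-0.6366  0.205  -1.3708] open 0.03866241814789934 tcp [ 0.6331 -0.0624  0.0799]
t 7.9 shift [0.0001 0.0001 0.0638] twist -0.1 yaw0 105.2 F [-0.4662  0.2005 -2.7817] open 0.039182565975726606 tcp [ 0.6328 -0.061   0.0798]
```

View pics/g.png

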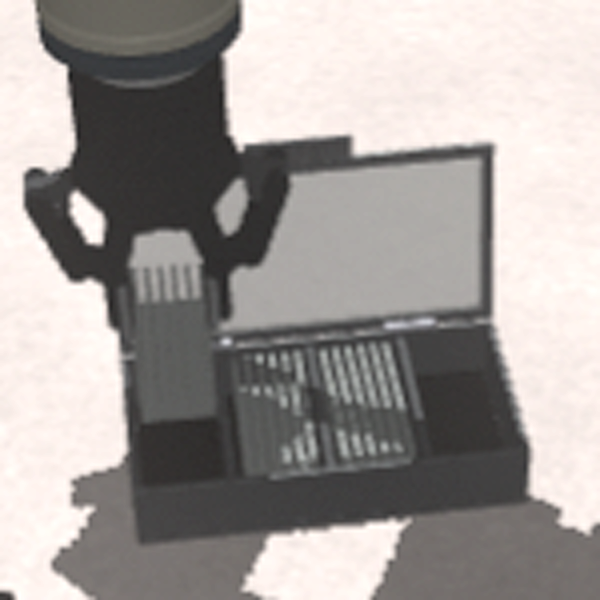

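Run:
```python
from h import *
c=cam("side"); o=np.array([.6328,-.061]); ty=np.array([np.cos(np.radians(15.3)),np.sin(np.radians(15.3))]); tx=np.array([ty[1],-ty[0]])
k=lambda P:((proj(c,P)-[230,130])*4).round().tolist()
for z in (.07,.09,.105,.13): print(z,k([[*(o+s*ty),z] for s in(.022,-.022,)]))
b=np.array([.5548,-.0823])
print('rim corners',k([[*(b+x*tx+y*ty),.042] for x,y in((-.056,.11),(-.056,-.11),(.056,.11),(.056,-.11))]))
print('level sink near end top/bottom',k([[*(o-.045*tx),z] for z in (.082,.114)]))
```

```text
0.07 [[134.0, 377.0], [214.0, 370.0]]
0.09 [[131.0, 350.0], [212.0, 343.0]]
0.105 [[129.0, 329.0], [210.0, 322.0]]
0.13 [[124.0, 294.0], [207.0, 286.0]]
rim corners [[130.0, 486.0], [532.0, 448.0], [122.0, 349.0], [495.0, 316.0]]
level sink near end top/bottom [[177.0, 414.0], [173.0, 369.0]]
```

The sink hangs level above the +y cell, with its near-end bottom at about (175,414) in the crop, as predicted. I'll lower it until the tips are just above the rim, then let go.

carry_out(
  targets=[0.034,0.0001,0.0001,0.03,0,0.034,0.0001,0.0001,0.05,0,0.034,0.0001,0.0001,0.058,0,0.034,0.0001,0.0001,0.061,0,0.034,0.0001,0.0001,0.061,0,0.034,0.0001,0.0001,0.061,0],
)

```text
time: 8.55
eef_pos: [0.6337, -0.0605, 0.02]
orientation: [0.607, 0.795, 0.0, 0.001]
contact_force: [-0.3, 0.7, -1.7]
opening: 0.0387
grip_force: 41.3
```

carry_out(
  targets=[0.034,0,0,0.001,0,0.034,0,0,0.002,0,0.034,0,0,0.002,0,0.056,0,0,0.002,0,0.056,0,0,0.002,0,0.056,0,0,0.002,0,0.056,0,0,-0.03,0,0.056,0,0,-0.075,0,0.056,0,0,-0.075,0],
)

```text
time: 9.45
eef_pos: [0.6362, -0.0613, 0.0994]
orientation: [0.607, 0.795, 0.002, 0.004]
contact_force: [1.0, 0.2, 0.2]
opening: 0.0561
grip_force: 0.0
```

Run:
```python
from h import *
go(.4503,.1291,.06,66.2)
# sink B refit check not needed; save side crop for later
s=cam("side","side2.png")
z=s["pixels"][200:270,255:370].mean(2); print(z[10:60:5,5:30:3].astype(int))
```

```text
t 9.45 shift [ 0.2328 -0.1296  0.0376] twist 39.06 yaw0 105.26 F [1.0247 0.1581 0.1508] open 0.056101756211174664 tcp [ 0.6362 -0.0613  0.0994]
[[ 44 100 101 100 100  99  99  98 100]
 [ 49  60  58  49  45  43  51  65 107]
 [ 87  40  40  40  39  39  38  38  37]
 [123  40  51  51  50  49  49  47  36]
 [125  37  53  52  54  53  53  53  33]
 [134  39  46  56  56  54  55  54  34]
 [143  40  44  56  55  55  53  54  41]
 [105  39  43  57  56  53  54  54  45]
 [ 69  41  38  54  52  50  46  45  42]
 [ 71  48  40  40  40  40  39  40  39]]
```

carry_out(
  targets=[0.058,0.05,-0.028,0,8,0.058,0.1,-0.056,0,16,0.058,0.14,-0.078,0.005,24,0.058,0.18,-0.1,0.02,32,0.058,0.21,-0.117,0.035,39,0.058,0.2328,-0.1296,0.038,39.1,0.058,0.2328,-0.1296,0.038,39.1,0.058,0.2328,-0.1296,0.038,39.1,0.058,0.2328,-0.1296,0.038,39.1],
)

```text
time: 10.4
eef_pos: [0.4476, 0.1294, 0.0559]
orientation: [0.838, 0.546, 0.0, 0.0]
contact_force: [0.0, -0.9, -0.0]
opening: 0.058
grip_force: 0.0
```

Run:
```python
from h import *
go(.4502,.1289,-.002,66.1)
```

```text
t 10.4 shift [0.0006 0.0026 0.0579] twist 0.05 yaw0 66.15 F [ 0.0325 -0.8713 -0.0476] open 0.05804463272115767 tcp [0.4476 0.1294 0.0559]
```

carry_out(
  targets=[0.058,0.0006,0.0026,0.02,0,0.058,0.0006,0.0026,0.045,0,0.058,0.0006,0.0026,0.057,0,0.058,0.0006,0.0026,0.057,0,0.034,0.0006,0.0026,0.057,0,0.034,0.0006,0.0026,0.057,0,0.034,0.0006,0.0026,0.057,0,0.034,0.0006,0.0026,0.057,0],
  force=40,
)

```text
time: 11.2
eef_pos: [0.45, 0.1292, -0.0003]
orientation: [0.838, 0.546, 0.001, 0.0]
contact_force: [0.5, -2.7, 8.6]
opening: 0.0389
grip_force: 41.4
```

Run:
```python
from h import *
go(.4767,-.1037,.08,105.3)
```

```text
t 11.2 shift [-0.2022  0.1187 -0.0803] twist -39.14 yaw0 66.16 F [ 0.4693 -2.72    8.5817] open 0.03888958167410657 tcp [ 0.45    0.1292 -0.0003]
```

carry_out(
  targets=[0.034,0,0,-0.03,0,0.034,0,0,-0.07,0,0.034,-0.02,0.012,-0.08,-6,0.034,-0.05,0.029,-0.08,-13,0.034,-0.08,0.047,-0.08,-20,0.034,-0.11,0.065,-0.08,-27,0.034,-0.14,0.082,-0.08,-34,0.034,-0.17,0.1,-0.08,-39.1,0.034,-0.19,0.112,-0.08,-39.1,0.034,-0.2022,0.1187,-0.08,-39.1,0.034,-0.2022,0.1187,-0.08,-39.1,0.034,-0.2022,0.1187,-0.08,-39.1],
)

```text
time: 12.4
eef_pos: [0.4759, -0.1031, 0.079]
orientation: [0.607, 0.795, 0.0, -0.0]
contact_force: [0.6, 0.2, -1.4]
opening: 0.0384
grip_force: 41.4
```

Run:
```python
from h import *
go(.4767,-.1037,.018,105.3)
```

```text
t 12.4 shift [-0.0008  0.0006  0.061 ] twist -0.08 yaw0 105.22 F [ 0.5714  0.2082 -1.4295] open 0.038386913143949986 tcp [ 0.4759 -0.1031  0.079 ]
```

carry_out(
  targets=[0.034,0,0.0005,0.03,0,0.034,0,0.0005,0.05,0,0.034,0,0.0005,0.058,0,0.034,0,0.0005,0.061,0,0.034,0,0.0005,0.061,0,0.056,0,0.0005,0.061,0,0.056,0,0.0005,0.061,0,0.056,0,0.0005,0.061,0,0.056,0,0.0005,0.03,0,0.056,0,0.0005,-0.02,0,0.056,0,0.0005,-0.07,0,0.056,0,0.0005,-0.1,0],
)

```text
time: 13.6
eef_pos: [0.4774, -0.1038, 0.1828]
orientation: [0.607, 0.795, 0.001, 0.002]
contact_force: [0.3, -0.2, -0.3]
opening: 0.0564
grip_force: 0.0
```

Run:
```python
from h import *
go(.35,.3,.18,105.3)
```

```text
t 13.6 shift [ 0.4232 -0.0167  0.0018] twist -0.04 yaw0 105.26 F [ 0.299  -0.2273 -0.3166] open 0.05639631556562034 tcp [ 0.4774 -0.1038  0.1828]
```

carry_out(
  targets=[0,0,0.04,-0.005,0,0,-0.04,0.08,-0.005,0,0,-0.08,0.081,-0.005,0,0,-0.12,0.081,-0.005,0,0,-0.135,0.081,-0.005,0,0,-0.135,0.081,-0.005,0,0,-0.135,0.081,-0.005,0],
)

```text
time: 14.3
eef_pos: [0.5898, -0.2118, 0.184]
orientation: [0.607, 0.795, 0.0, -0.0]
contact_force: [0.6, 0.4, 0.1]
opening: 0.0002
grip_force: 0.0
```

Run:
```python
from h import *
go(.5892,-.2077,.105,105.3)
s=cam("side"); t=cam("top")
z=lambda im,u,v,w,h,k:cv2.convertScaleAbs(cv2.resize(im[v:v+h,u:u+w,::-1],None,fx=k,fy=k,interpolation=cv2.INTER_CUBIC),alpha=2.2)
cv2.imwrite('pics/i.png',np.hstack([z(s["pixels"],250,130,120,140,4),z(t["pixels"],305,140,80,140,4)]))
```

```text
t 14.3 shift [0.0041 0.0005 0.079 ] twist -0.06 yaw0 105.24 F [0.6082 0.428  0.1298] open 0.00022482673375236032 tcp [ 0.5898 -0.2118  0.184 ]
```

View pics/i.png

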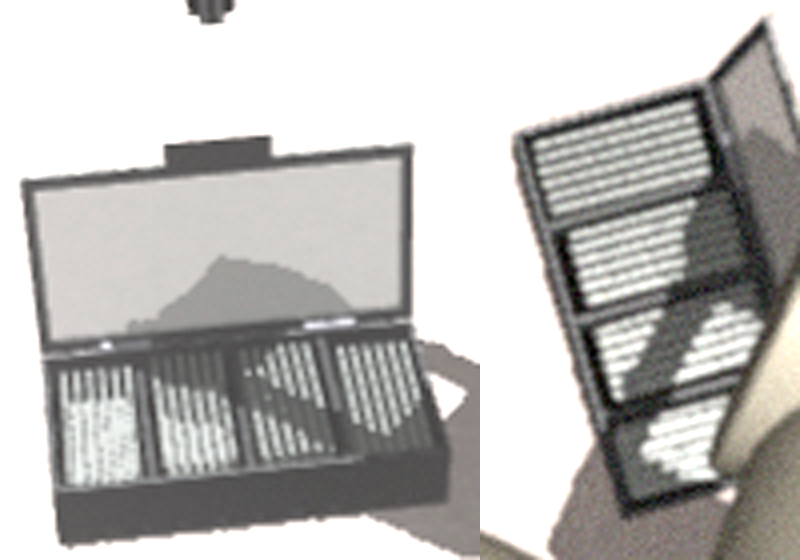

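Both cameras show all four cells holding level sinks, fins up: side crop x of about 100, 195, 285 and 380, with the lid tab at (217,152). The fingers are behind the lid, so I'll close it.

carry_out(
  targets=[0,0,0,0.04,0,0,0,0,0.078,0,0,0,0,0.078,0,0,0.02,0,0.078,0,0,0.035,0,0.078,0,0,0.05,0,0.078,0,0,0.063,0,0.078,0,0,0.063,0,0.078,0],
)

```text
time: 15.2
eef_pos: [0.5735, -0.1498, 0.1068]
orientation: [0.606, 0.795, 0.0, 0.0]
contact_force: [-0.8, -0.1, 0.9]
opening: -0.0
grip_force: 0.0
```

carry_out(
  targets=[0,0.011,0,0.0005,0,0,0.022,0,0.002,0,0,0.034,0,0.0055,0,0,0.0445,0,0.01,0,0,0.055,0,0.0165,0,0,0.064,0,0.0235,0,0,0.072,0,0.032,0,0,0.079,0,0.0415,0,0,0.085,0,0.052,0,0,0.089,0,0.063,0,0,0.0915,0,0.072,0,0,0.0915,0,0.074,0],
)

```text
time: 16.4
eef_pos: [0.549, -0.0631, 0.0306]
orientation: [0.607, 0.795, -0.0, -0.001]
contact_force: [-0.5, -0.0, 1.1]
opening: -0.0001
grip_force: 0.3
```

carry_out(
  targets=[0,0.001,0,0.003,0,0,0.001,0,0.006,0,0,0.001,0,0.008,0,0,0.001,0,0.009,0,0,0.001,0,0.009,0],
)

```text
time: 16.9
eef_pos: [0.5495, -0.0626, 0.023]
orientation: [0.607, 0.795, 0.0, 0.0]
contact_force: [0.6, 0.9, 0.1]
opening: 0.0004
grip_force: 0.0
```

carry_out(
  targets=[0,0,0,0.001,0,0,0,0,0.002,0,0,0,0,0.003,0,0,0,0,0.003,0],
)

```text
time: 17.3
eef_pos: [0.5498, -0.0626, 0.0222]
orientation: [0.607, 0.795, 0.0, 0.001]
contact_force: [-11.6, 1.3, 45.4]
opening: -0.0001
grip_force: 22.8
```

carry_out(
  targets=[0,0,0,0.001,0,0,0,0,-0.01,0,0,0,0,-0.05,0,0,0,0,-0.1,0,0,0.04,0,-0.13,0,0,0.09,0,-0.13,0,0,0.14,0,-0.13,0,0,0.19,0,-0.13,0,0,0.24,0,-0.13,0,0,0.29,0,-0.13,0,0,0.32,0,-0.13,0,0,0.32,0,-0.13,0],
)

```text
time: 18.5
eef_pos: [0.464, 0.2495, 0.1501]
orientation: [0.605, 0.796, 0.0, -0.0]
contact_force: [0.3, -0.1, 0.0]
opening: -0.0001
grip_force: 0.0
```

Run:
```python
from h import *
t=cam("top"); s=cam("side"); print(env.sense()["eef_pos"])
b=np.array([.5548,-.0823]); a=np.radians(-74.67); tx=np.array([np.cos(a),np.sin(a)]); ty=np.array([-tx[1],tx[0]])
W=lambda x,y,z:[*(b+x*tx+y*ty),z]
# where the open lid and its tab stood (should now be bench); profiles along box x through tab (y=0), shut lid z
for n,c in(("top",t),("side",s)):
    g=c["pixels"].mean(2)
    f=lambda P:[int(g[int(round(v)),int(round(u))]) for u,v in proj(c,P)]
    print(n,'shut profile x=-80..-40',f([W(x/1000,0,.0445) for x in range(-80,-38,3)]))
    print(n,'open lid area',f([W(.056+r*.188,y,.0425+r*.98) for r in(.06,.1,.115) for y in(-.08,0,.08)]))
```

```text
[0.465  0.2466 0.15  ]
top shut profile x=-80..-40 [119, 121, 112, 80, 54, 68, 68, 73, 70, 66, 70, 97, 94, 95]
top open lid area [119, 114, 122, 118, 115, 117, 119, 117, 121]
side shut profile x=-80..-40 [27, 25, 26, 27, 32, 33, 33, 33, 33, 34, 33, 38, 44, 53]
side open lid area [28, 54, 148, 32, 60, 148, 29, 60, 146]
```

```bash
python3 -c "
from bench import env
print(env.finish_job())"
```

```text
the job is handed in; nothing more can be done
None
```

Both loose heat sinks are in the two empty cells, fins up and flat, the lid is shut, and the job was handed in at about 18.6 s; it returned no verdict, so the lid rests on a 45 N stop at shut height and a top-camera check.

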